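# Make up the cutting kit and the joining kit

### The arm

A 6-joint arm with a two-finger parallel gripper is mounted at the origin on the work surface. World frame = base frame: x ahead of the robot, y to its left, z up, the work surface at z = 0. Lengths are in m, angles in rad, forces in N, time in s.
With the tool pointing down it reaches from about 0.3 to 0.825 m from the base axis. Payload 5.4 kg.
Tool frame: the origin (TCP) lies at the very end of the fingers, on their centre line; the grasp point (between the pads) lies pinch_z behind it (pinch_z is the distance from the TCP to the grasp point, in m); z points along the fingers, y is the line along which they close (so a half turn about z gives the same grasp; the last joint's range is limited). The gripper opens to 92 mm and grips with 3 to 60 N. Pads are 20 mm wide; open, the fingers measure 128 mm over their backs; the gripper's body (75 mm by 189 mm) begins 69 mm behind the grasp point.
Start: joints at [1.049, 0.158, 1.597, -0, 1.386, -0.21], TCP at [0.176, 0.547, 0.215] pointing down, gripper open.
Joint ranges: [-2.91, 2.91], [-0.94, 2.29], [0.18, 2.7], [-1.29, 4.43], [0.17, 2.64], [-3, 3]. Speed limits (rad/s): [2.57, 2.57, 3.14, 3.14, 3.14, 3.14].

### API

Orientations are given as a rotation vector (axis times angle).
In Python, from workcell import * gives the robot as it stands.
- The arm moves only by the tool arm_command, never from a script. Its argument "moves" is a list of rows, each an object of numbers: "dx", "dy", "dz": the shift along the tool's x, y, z in cm; "spin": the turn about the tool's z in rad; "claw": the finger opening in cm, from 0 to 9.19. A call has exactly 10 rows; each row shifts and turns the commanded pose from where the row before left it, along the tool's axes as they then stand; what a row does not reach is not made up. A row lasts 1/8 s, in which the tool goes at most 62.5 mm and 10.7 degrees, less where a joint would pass 70% of its speed; a pose out of reach is approached as far as the arm can. A call is refused whole if a number of a shift passes 6.25 or a number of a turn 0.188, either way. A call with a gripper value outside its range is refused whole. The fingers move at their own pace and stop on an object; "newtons" is the grip in N (left out, the last holds). Time passes only in rows, so rows that do not move let the fingers close, or fill a call up. It gives the time, the measured TCP pose, the force, the opening and the grip force at its end, in the units of the state.
- read_state(): the state, without advancing time (a new reading comes with each control period).
- camera(name): name is "scene" or "top" or "wrist"; returns (picture, depth): 420x560x3 uint8, red, green, blue; 420x560 float32, m along the optical axis (not along the pixel's ray), 0 where there is no reading.
- camera_model(name): a dict with "mtx" (3x3 intrinsics, pixels), "position" and "orientation" of the camera in the world. Camera axes: x right, y up, looking along -z (the intrinsics and any distortion apply to the point x, -y, -z); pixel columns grow to the right and rows downward; lengths in m; the calibration is good to about 2 mm. A picture is of the moment at which its call begins: read the wrist's pose just before it. camera_model takes no time and is no camera call; for the wrist camera it gives the pose at the moment of the call.
- job_done(): hands the job in; it is judged then, once.
The state is a dict: "clock": time; "joint_positions": joint angles; "joint_velocities": joint speeds; "tau": joint torques, N m; "ee_pos": TCP position; "ee_rot": TCP orientation; "ft_force": force on the tool from outside, world axes, zero at the start; "ft_torque": the same for the moment, N m; "gripper_width": finger opening in m; "grasp_force": force on a finger pad.
Only numpy, scipy, OpenCV 4.12 (cv2) and the standard library are available. Lean on these libraries where they do the work, as an engineer would, in place of code of your own. Each camera call takes 0.05 s, during which the arm holds its last target. There are 200 camera calls.

### The job

Make up the two loan kits for the cardboard class from the stock standing in the middle of the bench: the cutting kit goes in the tray with three compartments (utility knife in the long channel, steel hold-down weight in the larger of the other two, small roll of paper tape in the smallest) and the joining kit in the tray with two compartments (big roll of packing tape in the large one, glue jar in the narrow one). Set each thing down on the floor of its compartment, flat and upright, without dropping it in, and do not tip the glue jar over on the way. Leave the pencil pot, the scissors and the cardboard offcuts where they are.

Things in the scene. Friction and masses are not known exactly. Their poses are not given: they have to be found in the camera images.
- tray_cutting: Plywood tray with THREE compartments, fixed, 220 (x) x 160 (y) mm. Origin: centre of underside, z up. Floor (grey felt) 4 mm thick; walls and dividers 4 mm thick, tops 16 mm above the bench. Compartments, tray axes: long channel on the +y side, 212 x 60 mm, centre (0, +46) mm; larger one 122 (x) x 88 (y), centre (+45, -32); smallest 86 (x) x 88 (y), centre (-63, -32).
- tray_joining: Plywood tray with TWO compartments, fixed, 220 (x) x 160 (y) mm. Origin: centre of underside, z up. Floor (grey felt) 4 mm thick; walls and divider 4 mm thick, tops 16 mm above the bench. Compartments, tray axes: large one 126 (x) x 152 (y) mm, centre (-43, 0) mm; narrow one 82 (x) x 152 (y) mm, centre (+65, 0) mm.
- knife: Utility knife, grey metal handle with black ribs, bright nose, blade drawn in, lying on its side beyond the other stock, roughly along the bench's y: 150 mm long (its x, nose to +x), 34 wide (y), 26 thick (z, up), 0.16 kg. Origin: mid-length, on its underside; the handle is 34 wide from x = -75 to +29 mm, the nose 26. Balances about 7 mm behind the origin. Either way round in the channel.
- weight: Steel hold-down weight: block 70 (x) x 50 (y) x 25 mm high with a round dark knob in the middle of its top: stem 16 mm in diameter, head 28 mm in diameter from 36 mm to the top at 54 mm above the underside. About 0.6 kg. Origin: centre of its underside; z up. It may lie any way round in its compartment.
- small_roll: Small roll of cream paper tape lying flat, a ring 60 mm outside diameter, 26 mm hole, 25 mm high, 0.05 kg. Origin: on its axis, at its underside; z up.
- packing_roll: Big roll of brown packing tape lying flat, a ring 100 mm outside diameter, 76 mm hole right through, so its wall is 12 mm thick; 48 mm high, 0.13 kg. Too wide to take across: pinch its wall, one finger in the hole. Origin: on its axis, at its underside; z up.
- glue_jar: Closed white glue jar with a ribbed grey screw cap, standing upright: 58 mm in diameter, 75 mm high (white body to 58 mm, cap above), 0.18 kg. Origin: centre of its underside; z up.
- pencil_pot: Bystander: dark steel pencil pot, 74 mm in diameter, 95 mm high, with pencils up to 165 mm above the bench. Loose. Origin: centre of its underside. Not part of any kit.
- scissors: Bystander: scissors with red handles lying flat beyond the knife, about 185 mm long (its x, points to +x), 12 mm high. Loose. Origin: below the pivot. Not part of any kit.
- offcuts: Bystander: small pile of cardboard offcuts, 120 (x) x 85 (y) x 16 mm high. Loose. Origin: centre of its underside. Not part of any kit.
Not all that is in view belongs to the job. Of the things shaped like the packing_roll, the brown one is meant.

How it is judged:
At the end, for the whole second after the job is handed in: Each thing lies on the floor of its own compartment, between its walls, released and at rest: underside within 5 mm of the floor, tilted under 0.12 rad, the knife along its channel. Either end of the knife and any turn of the rest will do (x of knife in the frame of tray_cutting between -0.035 and 0.035 m and y of knife in the frame of tray_cutting between 0.03 and 0.062 m and z of each of knife, weight, small_roll in the frame of tray_cutting below 0.009 m and angle between each of knife, weight, small_roll, packing_roll, glue_jar's own z axis and vertical below 0.12 rad and contact force between the fingers and knife below 0.1 N and linear speed of each of knife, weight, small_roll, packing_roll, glue_jar below 0.02 m/s and x of weight in the frame of tray_cutting between 0.007 and 0.083 m and y of weight in the frame of tray_cutting between -0.053 and -0.011 m and contact force between the fingers and weight below 0.1 N and x of small_roll in the frame of tray_cutting between -0.08 and -0.046 m and y of small_roll in the frame of tray_cutting between -0.05 and -0.014 m and contact force between the fingers and small_roll below 0.1 N and x of packing_roll in the frame of tray_joining between -0.06 and -0.026 m and y of packing_roll in the frame of tray_joining between -0.028 and 0.028 m and z of each of packing_roll, glue_jar in the frame of tray_joining below 0.009 m and contact force between the fingers and packing_roll below 0.1 N and x of glue_jar in the frame of tray_joining between 0.051 and 0.079 m and y of glue_jar in the frame of tray_joining between -0.049 and 0.049 m and contact force between the fingers and glue_jar below 0.1 N and angle between the x axis of knife and the x axis of tray_cutting, either way round below 0.25 rad); the robot touches nothing.
It fails at once if a thing is let go more than 22 mm above the floor of its tray (dropped in) ((horizontal distance between knife and tray_cutting below 0.12 m and z of knife in the frame of tray_cutting above 0.026 m and contact force between the fingers and knife below 0.02 N) or (horizontal distance between weight and tray_cutting below 0.12 m and z of weight in the frame of tray_cutting above 0.026 m and contact force between the fingers and weight below 0.02 N) or (horizontal distance between small_roll and tray_cutting below 0.12 m and z of small_roll in the frame of tray_cutting above 0.026 m and contact force between the fingers and small_roll below 0.02 N) or (horizontal distance between packing_roll and tray_joining below 0.12 m and z of packing_roll in the frame of tray_joining above 0.026 m and contact force between the fingers and packing_roll below 0.02 N) or (horizontal distance between glue_jar and tray_joining below 0.12 m and z of glue_jar in the frame of tray_joining above 0.026 m and contact force between the fingers and glue_jar below 0.02 N)).
It fails at once if the glue jar is tipped over (more than about 45 degrees) (angle between glue_jar's own z axis and vertical above 0.8 rad).
It fails at once if the pencil pot, scissors or offcuts are shifted by more than 20 mm (distance of any of pencil_pot, scissors, offcuts from where it was at the start of the episode above 0.02 m).
It also fails if it takes over 125 s, if anything falls off the work surface, if the arm or the gripper's body presses on something with over 40 N, if the wrist force passes 120 N, or if a joint passes its speed limit or range.

## Working session

There is one attempt and no reset: what is moved stays moved. The work goes in short steps, Python scripts to look and compute and a tool call to move; the robot and the scene stay as the last step left them, time stands still between calls to the robot, and variables do not carry over. Pictures are saved under pics/ and viewed, at most 14 in all, crops included, and the job is handed in when it is done.

Besides the shell and the picture viewer there is one more tool, called after "Request:" as name(argument=value, ...) on one line, values as JSON. arm_command: Moves the arm, as the interface text tells. Its arguments: {"type":"object","properties":{"moves":{"type":"array"},"newtons":{"type":"number"}},"required":["moves"]}

```bash
mkdir -p pics; ls; python3 - <<'E'
from workcell import *
import cv2,numpy as np
s=read_state();print(s)
for n in("top","scene"):
    p,d=camera(n);np.savez('%s0.npz'%n,p=p,d=d)
    cv2.imwrite('pics/%s0.png'%n,p[:,:,::-1]);print(n,camera_model(n),d.min(),d.max())
E
```

```text
pics
{'clock': 0.0, 'joint_positions': array([ 1.04890889e+00,  1.58990542e-01,  1.59822574e+00, -3.18693885e-05,
        1.38618418e+00, -2.10128143e-01]), 'joint_velocities': array([-0.00073952, -0.00045975, -0.000253  , -0.00034483,  0.00042333,
       -0.00099113]), 'tau': array([-3.95462775e-04, -3.85572875e+01, -3.22103441e+01,  6.99535548e-02,
        3.81073065e-02, -1.63666796e-04]), 'ee_pos': array([0.17610148, 0.54671879, 0.21365503]), 'ee_rot': array([-4.87624363e-01, -3.10289199e+00,  2.66868961e-03]), 'ft_force': array([-0.58095545,  0.10772811,  0.599436  ]), 'ft_torque': array([-0.04290833, -0.03968345,  0.01862055]), 'grasp_force': 0.0, 'gripper_width': 0.0916076726552447}
top {'mtx': array([[455.78219517,   0.        , 280.03259342],
       [  0.        , 455.78219517, 201.75172618],
       [  0.        ,   0.        ,   1.        ]]), 'position': array([ 0.34964237, -0.00387689,  1.31976536]), 'orientation': array([ 0.07874847, -0.06506226, -1.57004377])} 0.0 2.2003503
scene {'mtx': array([[462.73768353,   0.        , 287.2817704 ],
       [  0.        , 462.73768353, 208.87088403],
       [  0.        ,   0.        ,   1.        ]]), 'position': array([ 1.03578106, -0.39466538,  1.02234916]), 'orientation': array([0.55581622, 0.29262286, 0.88999126])} 0.0 3.175934
```

View pics/top0.png

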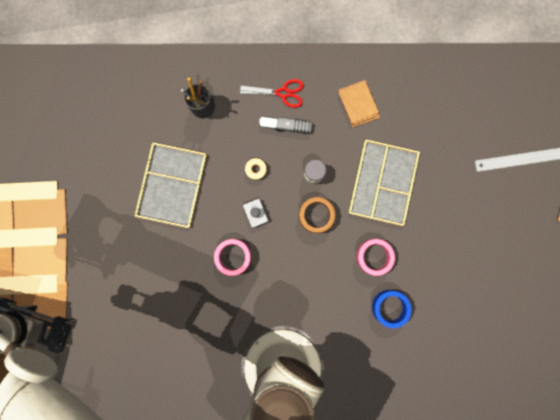

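View pics/scene0.png

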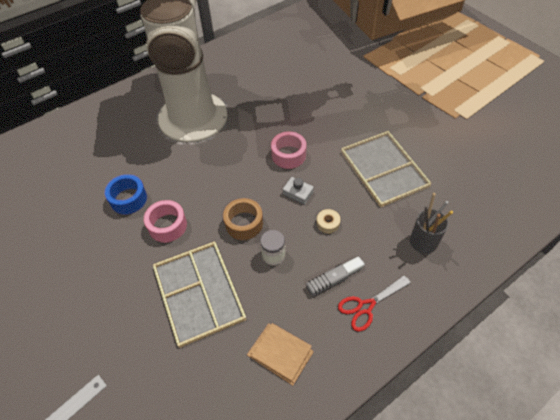

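The top view has +x up and +y left. The joining tray is centred near (171,185) and the cutting tray near (385,182). The stock: knife (286,125), small roll (256,169), jar (315,172), weight (256,213), brown roll (318,215). The scene view shows the same layout.

```bash
cat > h.py <<'E'
import numpy as np,cv2
from scipy.spatial.transform import Rotation as R
def rays(cm,uv):
    uv=np.atleast_2d(uv).astype(float);K=cm["mtx"]
    c=np.c_[(uv[:,0]-K[0,2])/K[0,0],-(uv[:,1]-K[1,2])/K[1,1],-np.ones(len(uv))]
    return R.from_rotvec(cm["orientation"]).apply(c)
def plane(cm,uv,z):
    r=rays(cm,uv);o=cm["position"];return (o+r*((z-o[2])/r[:,2])[:,None])[:,:2]
def cloud(cm,d):
    v,u=np.mgrid[:420,:560];r=rays(cm,np.c_[u.ravel(),v.ravel()])
    return (cm["position"]+r*d.reshape(-1,1)).reshape(420,560,3)
def rect(pts):
    (c,s,a)=cv2.minAreaRect((pts*1000).astype(np.float32));return np.round(c,1),np.round(s,1),round(a,1)
E
python3 - <<'E'
from workcell import *
from h import *
cm=camera_model("top");f=np.load('top0.npz');p,d=f['p'],f['d'];P=cloud(cm,d)
hsv=cv2.cvtColor(p,cv2.COLOR_RGB2HSV)
print('table z',[np.round(np.median(P[y-4:y+4,x-4:x+4,2])*1e3,1) for x,y in((285,190),(220,160),(340,150),(300,250))], 'std',P[186:194,281:289,2].std())
# boxes x0,x1,y0,y1, top height
B=dict(knife=(255,320,112,136,.026),small=(240,272,155,183,.025),jar=(300,332,155,187,.075),weight=(238,274,195,232,.025),knob=(238,274,195,232,.054),pack=(294,342,192,238,.048),offc=(335,385,78,128,.016),sciss=(238,308,75,108,.008),pot=(180,218,75,120,.095))
for n,(a,b,c,e,h) in B.items():
    Q=P[c:e,a:b].reshape(-1,3);tol=.006
    m=abs(Q[:,2]-h)<tol
    q=Q[m]; 
    print(n,m.sum(),'zmed',np.round(np.median(q[:,2])*1e3,1),rect(q[:,:2]),'circ',[np.round(t,1) for t in cv2.minEnclosingCircle((q[:,:2]*1000).astype(np.float32))])
# trays: yellow rims
for n,(a,b,c,e) in dict(join=(128,215,135,235),cut=(342,428,132,232)).items():
    m=np.zeros((420,560),np.uint8);sub=cv2.inRange(hsv,(15,50,110),(40,255,255))[c:e,a:b];m[c:e,a:b]=sub
    v,u=np.nonzero(m);print(n,len(v),rect(plane(cm,np.c_[u,v],.016)))
    g=cv2.inRange(hsv,(0,0,70),(180,60,200))[c:e,a:b]
    k,l,st,ce=cv2.connectedComponentsWithStats(cv2.erode(g,np.ones((2,2),np.uint8)))
    for i in range(1,k):
        if st[i,4]>150:
            v,u=np.nonzero(l==i);print('  felt',st[i,4],rect(plane(cm,np.c_[u+a,v+c],.004)))
big=[cv2.resize(p[60:245,120:435][:,:,::-1],None,fx=2.5,fy=2.5,interpolation=cv2.INTER_CUBIC)];cv2.imwrite('pics/crop.png',big[0])
E
```

```text
table z [np.float64(-1.2), np.float64(-0.6), np.float64(-0.4), np.float64(-0.8)] std 0.0024813235996039664
knife 490 zmed 24.8 (array([696.5, -10.7]), array([148.5,  34.9]), 82.9) circ [array([698.7, -11.1]), np.float64(74.4)]
small 273 zmed 24.3 (array([565.7,  77.3]), array([58. , 58.4]), 19.7) circ [array([565.9,  77.4]), np.float64(29.8)]
jar 326 zmed 74.2 (array([554.5, -89.8]), array([55.5, 56.4]), 88.8) circ [array([554.3, -90.4]), np.float64(28.8)]
weight 334 zmed 24.1 (array([438.1,  77.2]), array([70. , 49.9]), 22.2) circ [array([437.9,  77.3]), np.float64(39.6)]
knob 73 zmed 52.9 (array([438.8,  76.9]), array([25.6, 22.5]), 1.0) circ [array([438.3,  77.1]), np.float64(13.4)]
pack 439 zmed 47.5 (array([431.6, -97.3]), array([97.4, 98. ]), 63.3) circ [array([431.6, -97.3]), np.float64(50.0)]
offc 1023 zmed 15.4 (array([ 763.5, -222.8]), array([113.5,  86.8]), 22.1) circ [array([ 764.5, -223.2]), np.float64(67.7)]
sciss 844 zmed 5.3 (array([800.2,  30.1]), array([205.3,  99.3]), 89.8) circ [array([805.3,  29.7]), np.float64(110.3)]
pot 120 zmed 94.1 (array([755.1, 235.7]), array([71.4, 72. ]), 32.9) circ [array([755.6, 235.9]), np.float64(37.4)]
join 1436 (array([521.3, 326.5]), array([291.3, 245.3]), 0.8)
  felt 3937 (array([522.8, 326.9]), array([294.6, 253.8]), 0.8)
  felt 1237 (array([583.4, 311.9]), array([142.8,  75.8]), 78.1)
  felt 2012 (array([477.2, 334.5]), array([142.9, 120.5]), 78.0)
cut 1648 (array([ 528.9, -294.2]), array([246.2, 289.9]), 89.3)
  felt 3817 (array([ 530.6, -297.1]), array([248.9, 292.8]), 89.3)
  felt 1282 (array([ 536.5, -250.4]), array([ 54. , 205.9]), 76.5)
  felt 1087 (array([ 562.7, -337.2]), array([ 81.2, 115.2]), 76.5)
  felt 770 (array([ 457.2, -312.1]), array([81.2, 79.7]), 76.6)
```

View pics/crop.png

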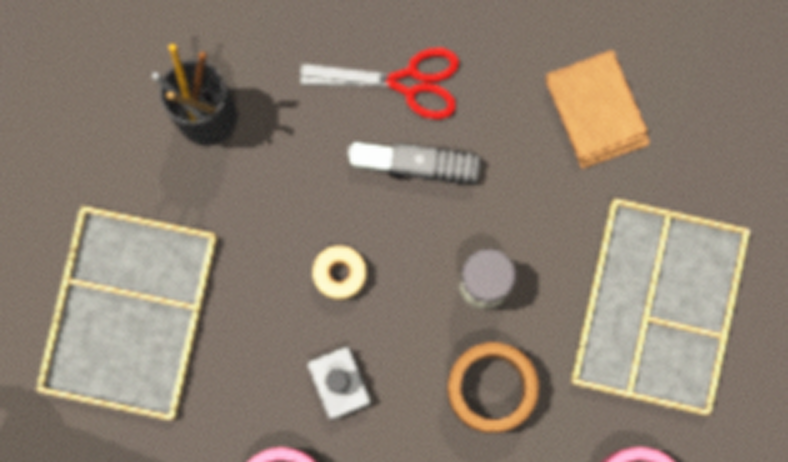

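The crop confirms the layout: the joining tray's narrow compartment is at the far end, the cutting tray's channel is on its left side, and the knife's nose points to +y. One tool yaw of about 77° suits both trays. I'll work out the deltas in that frame.

```bash
cat > go.py <<'E'
from workcell import *
from h import *
def go(*wps):
    "deltas (cm) in tool axes from the present pose through world waypoints (m)"
    s=read_state();M=R.from_rotvec(s["ee_rot"]);p=s["ee_pos"];y=M.as_matrix()[:,1]
    print('t',round(s["clock"],2),'tcp',np.round(p,4),'yaw_y',np.round(np.degrees(np.arctan2(y[1],y[0])),2),'w',round(s["gripper_width"],4),'F',np.round(s["ft_force"],1),'g',round(s["grasp_force"],1))
    for w in wps:
        print(w,np.round(M.inv().apply(np.array(w)-p)*100,2));p=np.array(w)
E
python3 - <<'E'
import workcell
from go import *
print({k:getattr(workcell,k) for k in dir(workcell) if 'pinch' in k.lower()},dir(workcell))
go()
s=read_state();M=R.from_rotvec([0,0,np.radians(77)-np.pi/2])*R.from_matrix(np.array([[-1,0,0],[0,1,0],[0,0,-1.]]))
T=lambda a,b:print(np.round(M.inv().apply(np.array(b)-np.array(a))*100,2))
T(s["ee_pos"],(.5545,-.090,.2))
E
```

```text
{'pinch_z': 0.0187} ['IKError', '__builtins__', '__cached__', '__doc__', '__file__', '__loader__', '__name__', '__package__', '__spec__', 'camera', 'camera_model', 'job_done', 'pinch_z', 'read_state']
t 0.1 tcp [0.1761 0.5468 0.2137] yaw_y 72.14 w 0.092 F [ 0.3  0.3 -0.4] g 0.0
[-51.19 -53.53   1.37]
```

Request:
arm_command(moves=[{"spin":-0.085,"claw":9.1},{"dx":-4.2,"dy":-4.4},{"dx":-4.2,"dy":-4.4},{"dx":-4.2,"dy":-4.4},{"dx":-4.2,"dy":-4.4},{"dx":-4.2,"dy":-4.4},{"dx":-4.2,"dy":-4.4},{"dx":-4.2,"dy":-4.4},{"dx":-4.2,"dy":-4.4},{"dx":-4.2,"dy":-4.4}], newtons=25)

```text
$.moves[0]: bad value
```

```bash
python3 -c "
from go import *
go((.5545,-.090,.20),(.5545,-.090,.026))"
```

```text
t 0.1 tcp [0.1761 0.5468 0.2137] yaw_y 72.14 w 0.092 F [ 0.3  0.3 -0.4] g 0.0
(0.5545, -0.09, 0.2) [-55.55 -49.     1.43]
(0.5545, -0.09, 0.026) [-1.00e-02  3.00e-02  1.74e+01]
```

Request:
arm_command(moves=[{"dx":0,"dy":0,"dz":0,"spin":-0.085,"claw":9.1},{"dx":-4.2,"dy":-4.4,"dz":0,"spin":0,"claw":9.1},{"dx":-4.2,"dy":-4.4,"dz":0,"spin":0,"claw":9.1},{"dx":-4.2,"dy":-4.4,"dz":0,"spin":0,"claw":9.1},{"dx":-4.2,"dy":-4.4,"dz":0,"spin":0,"claw":9.1},{"dx":-4.2,"dy":-4.4,"dz":0,"spin":0,"claw":9.1},{"dx":-4.2,"dy":-4.4,"dz":0,"spin":0,"claw":9.1},{"dx":-4.2,"dy":-4.4,"dz":0,"spin":0,"claw":9.1},{"dx":-4.2,"dy":-4.4,"dz":0,"spin":0,"claw":9.1},{"dx":-4.2,"dy":-4.4,"dz":0,"spin":0,"claw":9.1}], newtons=25)

```text
clock: 1.35
ee_pos: [0.4562, 0.0745, 0.2144]
ee_rot: [0.356, 3.121, 0.0]
ft_force: [-0.1, -0.2, 0.3]
gripper_width: 0.0908
grasp_force: 0.0
```

```bash
python3 -c "
from go import *
go((.5545,-.090,.20),(.5545,-.090,.026))"
```

```text
t 1.35 tcp [0.4562 0.0745 0.2144] yaw_y 76.99 w 0.0908 F [-0.1 -0.2  0.3] g 0.0
(0.5545, -0.09, 0.2) [-13.28 -13.82   1.44]
(0.5545, -0.09, 0.026) [-0.  -0.  17.4]
```

Request:
arm_command(moves=[{"dx":-4.2,"dy":-4.4,"dz":0,"spin":0,"claw":9.1},{"dx":-4.2,"dy":-4.4,"dz":0,"spin":0,"claw":9.1},{"dx":-4.2,"dy":-4.4,"dz":0,"spin":0,"claw":9.1},{"dx":-0.78,"dy":-0.72,"dz":1.4,"spin":0,"claw":9.1},{"dx":0,"dy":0,"dz":4,"spin":0,"claw":9.1},{"dx":0,"dy":0,"dz":4,"spin":0,"claw":9.1},{"dx":0,"dy":0,"dz":4,"spin":0,"claw":9.1},{"dx":0,"dy":0,"dz":3,"spin":0,"claw":9.1},{"dx":0,"dy":0,"dz":2.4,"spin":0,"claw":9.1},{"dx":0,"dy":0,"dz":0,"spin":0,"claw":9.1}])

```text
clock: 2.6
ee_pos: [0.552, -0.0874, 0.024]
ee_rot: [-0.353, -3.116, -0.003]
ft_force: [0.5, -0.5, 0.6]
gripper_width: 0.0911
grasp_force: 0.0
```

```bash
python3 - <<'E'
from go import *
go((.5545,-.090,.026))
p,d=camera("wrist");cv2.imwrite('pics/w1.png',p[:,:,::-1])
E
```

```text
t 2.6 tcp [ 0.552  -0.0874  0.024 ] yaw_y 77.05 w 0.0911 F [ 0.5 -0.5  0.6] g 0.0
(0.5545, -0.09, 0.026) [-0.31 -0.2  -0.2 ]
```

View pics/w1.png

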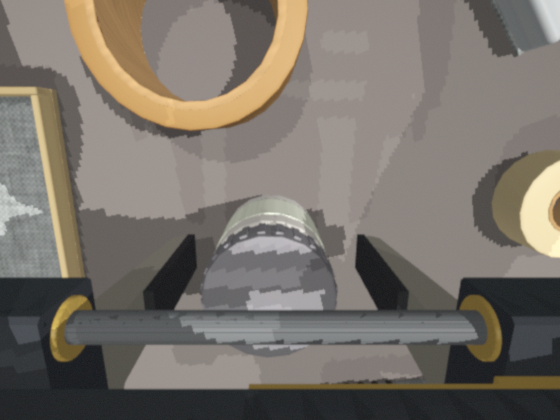

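The jar sits between the fingers: its cap centre is at (270,290) and the mid-line of the fingers is near column 276. Closing and lifting.

Request:
arm_command(moves=[{"dx":-0.3,"dy":-0.2,"dz":0,"spin":0,"claw":9.1},{"dx":0,"dy":0,"dz":0,"spin":0,"claw":5},{"dx":0,"dy":0,"dz":0,"spin":0,"claw":5},{"dx":0,"dy":0,"dz":0,"spin":0,"claw":5},{"dx":0,"dy":0,"dz":0,"spin":0,"claw":5},{"dx":0,"dy":0,"dz":0,"spin":0,"claw":5},{"dx":0,"dy":0,"dz":0,"spin":0,"claw":5},{"dx":0,"dy":0,"dz":-1,"spin":0,"claw":5},{"dx":0,"dy":0,"dz":-2,"spin":0,"claw":5},{"dx":0,"dy":0,"dz":-3,"spin":0,"claw":5}])

```text
clock: 3.9
ee_pos: [0.5562, -0.0916, 0.0865]
ee_rot: [-0.355, -3.119, -0.001]
ft_force: [0.1, -0.4, -1.9]
gripper_width: 0.0575
grasp_force: 25.0
```

```bash
python3 -c "
from go import *
go((.584,.312,.0925),(.584,.312,.0315))"
```

```text
t 3.9 tcp [ 0.5562 -0.0916  0.0865] yaw_y 77.0 w 0.0575 F [ 0.1 -0.4 -1.9] g 25.0
(0.584, 0.312, 0.0925) [ 6.37 39.95 -0.57]
(0.584, 0.312, 0.0315) [-0.02 -0.    6.1 ]
```

Request:
arm_command(moves=[{"dx":0.6,"dy":3,"dz":-0.5,"spin":0,"claw":5},{"dx":0.8,"dy":5,"dz":0,"spin":0,"claw":5},{"dx":0.8,"dy":5,"dz":0,"spin":0,"claw":5},{"dx":0.8,"dy":5,"dz":0,"spin":0,"claw":5},{"dx":0.8,"dy":5,"dz":0,"spin":0,"claw":5},{"dx":0.8,"dy":5,"dz":0,"spin":0,"claw":5},{"dx":0.8,"dy":5,"dz":0,"spin":0,"claw":5},{"dx":0.6,"dy":4,"dz":0,"spin":0,"claw":5},{"dx":0.37,"dy":3,"dz":0,"spin":0,"claw":5},{"dx":0,"dy":0,"dz":0,"spin":0,"claw":5}])

```text
clock: 5.15
ee_pos: [0.5847, 0.314, 0.0917]
ee_rot: [0.351, 3.122, 0.0]
ft_force: [-0.5, 0.6, -0.7]
gripper_width: 0.0575
grasp_force: 25.0
```

```bash
python3 -c "
from go import *
go((.584,.312,.0925),(.584,.312,.0315))"
```

```text
t 5.15 tcp [0.5847 0.314  0.0917] yaw_y 77.17 w 0.0575 F [-0.5  0.6 -0.7] g 25.0
(0.584, 0.312, 0.0925) [ 0.02 -0.21 -0.08]
(0.584, 0.312, 0.0315) [ 0.  -0.   6.1]
```

Request:
arm_command(moves=[{"dx":0,"dy":0,"dz":1,"spin":0,"claw":5},{"dx":0,"dy":0,"dz":1.5,"spin":0,"claw":5},{"dx":0,"dy":0,"dz":1.5,"spin":0,"claw":5},{"dx":0,"dy":0,"dz":1,"spin":0,"claw":5},{"dx":0,"dy":0,"dz":0.5,"spin":0,"claw":5},{"dx":0,"dy":0,"dz":0.3,"spin":0,"claw":5},{"dx":0,"dy":0,"dz":0.2,"spin":0,"claw":5},{"dx":0,"dy":0,"dz":0,"spin":0,"claw":5},{"dx":0,"dy":0,"dz":0,"spin":0,"claw":5},{"dx":0,"dy":0,"dz":0,"spin":0,"claw":5}])

```text
clock: 6.4
ee_pos: [0.5853, 0.3122, 0.0319]
ee_rot: [0.355, 3.121, 0.0]
ft_force: [0.2, -0.2, -1.5]
gripper_width: 0.057
grasp_force: 25.0
```

```bash
python3 - <<'E'
from go import *
go()
cm=camera_model("scene");p,d=camera("scene")
cv2.imwrite('pics/s1.png',cv2.resize(p[100:270,300:500,::-1],None,fx=3,fy=3,interpolation=cv2.INTER_CUBIC))
E
```

```text
t 6.4 tcp [0.5853 0.3122 0.0319] yaw_y 77.01 w 0.057 F [ 0.2 -0.2 -1.5] g 25.0
```

View pics/s1.png

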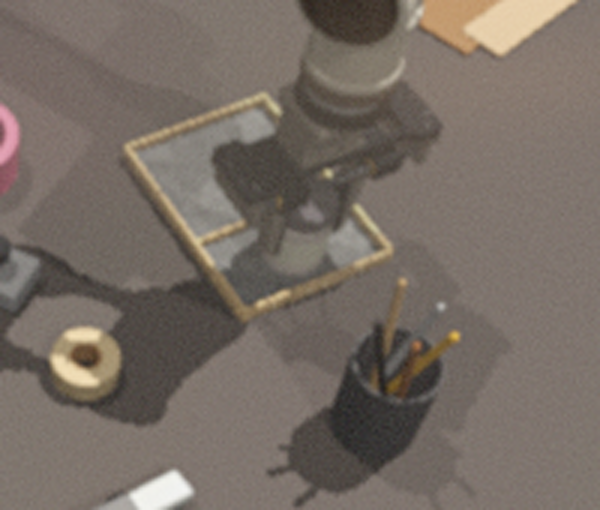

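The jar (base near (300,265) in the crop) is upright in the narrow compartment, about a millimetre above the floor. Lowering slightly, then releasing and rising.

Request:
arm_command(moves=[{"dx":0,"dy":0,"dz":0.12,"spin":0,"claw":5},{"dx":0,"dy":0,"dz":0,"spin":0,"claw":5},{"dx":0,"dy":0,"dz":0,"spin":0,"claw":9},{"dx":0,"dy":0,"dz":0,"spin":0,"claw":9},{"dx":0,"dy":0,"dz":0,"spin":0,"claw":9},{"dx":0,"dy":0,"dz":0,"spin":0,"claw":9},{"dx":0,"dy":0,"dz":-2,"spin":0,"claw":9},{"dx":0,"dy":0,"dz":-4,"spin":0,"claw":9},{"dx":0,"dy":0,"dz":-4,"spin":0,"claw":9},{"dx":0,"dy":0,"dz":-2,"spin":0,"claw":9}])

```text
clock: 7.7
ee_pos: [0.5868, 0.3127, 0.1548]
ee_rot: [0.355, 3.116, 0.004]
ft_force: [-0.1, 0.7, -0.4]
gripper_width: 0.09
grasp_force: 0.0
```

```bash
python3 -c "
from go import *
go((.4415,-.0544,.12),(.4415,-.0544,.024))"
```

```text
t 7.7 tcp [0.5868 0.3127 0.1548] yaw_y 77.01 w 0.09 F [-0.1  0.7 -0.4] g 0.0
(0.4415, -0.0544, 0.12) [  5.92 -39.05   3.34]
(0.4415, -0.0544, 0.024) [ 0.05 -0.03  9.6 ]
```

Request:
arm_command(moves=[{"dx":0.6,"dy":-4,"dz":0,"spin":0,"claw":4.2},{"dx":0.8,"dy":-5,"dz":0,"spin":0,"claw":4.2},{"dx":0.8,"dy":-5,"dz":0,"spin":0,"claw":4.2},{"dx":0.8,"dy":-5,"dz":0,"spin":0,"claw":4.2},{"dx":0.8,"dy":-5,"dz":0,"spin":0,"claw":4.2},{"dx":0.8,"dy":-5,"dz":0,"spin":0,"claw":4.2},{"dx":0.8,"dy":-5,"dz":1,"spin":0,"claw":4.2},{"dx":0.5,"dy":-5,"dz":1,"spin":0,"claw":4.2},{"dx":0,"dy":0,"dz":1,"spin":0,"claw":4.2},{"dx":0,"dy":0,"dz":0,"spin":0,"claw":4.2}])

```text
clock: 8.95
ee_pos: [0.4393, -0.054, 0.1197]
ee_rot: [-0.356, -3.12, -0.002]
ft_force: [-0.3, 0.3, -0.3]
gripper_width: 0.0423
grasp_force: 0.0
```

```bash
python3 -c "
from go import *
go((.4415,-.0544,.12),(.4415,-.0544,.024))"
```

```text
t 8.95 tcp [ 0.4393 -0.054   0.1197] yaw_y 76.98 w 0.0423 F [-0.3  0.3 -0.3] g 0.0
(0.4415, -0.0544, 0.12) [-0.22  0.01 -0.03]
(0.4415, -0.0544, 0.024) [-0.02 -0.01  9.6 ]
```

Descend, pinch the wall, and lift.

Request:
arm_command(moves=[{"dx":-0.2,"dy":0,"dz":3,"spin":0,"claw":4.2},{"dx":0,"dy":0,"dz":3,"spin":0,"claw":4.2},{"dx":0,"dy":0,"dz":2,"spin":0,"claw":4.2},{"dx":0,"dy":0,"dz":1.6,"spin":0,"claw":4.2},{"dx":0,"dy":0,"dz":0,"spin":0,"claw":4.2},{"dx":0,"dy":0,"dz":0,"spin":0,"claw":0.5},{"dx":0,"dy":0,"dz":0,"spin":0,"claw":0.5},{"dx":0,"dy":0,"dz":0,"spin":0,"claw":0.5},{"dx":0,"dy":0,"dz":0,"spin":0,"claw":0.5},{"dx":0,"dy":0,"dz":0,"spin":0,"claw":0.5}])

```text
clock: 10.2
ee_pos: [0.4423, -0.0552, 0.025]
ee_rot: [0.356, 3.121, -0.0]
ft_force: [-1.7, 0.2, 5.6]
gripper_width: 0.0107
grasp_force: 25.4
```

```bash
python3 -c "
from go import *
go((.4871,.3774,.12),(.4871,.3774,.029))"
```

```text
t 10.2 tcp [ 0.4423 -0.0552  0.025 ] yaw_y 77.0 w 0.0107 F [-1.7  0.2  5.6] g 25.4
(0.4871, 0.3774, 0.12) [ 5.36 43.16 -9.51]
(0.4871, 0.3774, 0.029) [0.01 0.   9.1 ]
```

Request:
arm_command(moves=[{"dx":0,"dy":0,"dz":-1.5,"spin":0,"claw":0.5},{"dx":0,"dy":0,"dz":-4,"spin":0,"claw":0.5},{"dx":0,"dy":2,"dz":-4,"spin":0,"claw":0.5},{"dx":0.8,"dy":5,"dz":0,"spin":0,"claw":0.5},{"dx":0.8,"dy":6,"dz":0,"spin":0,"claw":0.5},{"dx":0.8,"dy":6,"dz":0,"spin":0,"claw":0.5},{"dx":0.8,"dy":6,"dz":0,"spin":0,"claw":0.5},{"dx":0.8,"dy":6,"dz":0,"spin":0,"claw":0.5},{"dx":0.8,"dy":6,"dz":0,"spin":0,"claw":0.5},{"dx":0.5,"dy":4,"dz":0,"spin":0,"claw":0.5}])

```text
clock: 11.45
ee_pos: [0.4819, 0.3589, 0.1199]
ee_rot: [0.353, 3.122, 0.001]
ft_force: [0.2, -0.7, -1.0]
gripper_width: 0.011
grasp_force: 25.4
```

Request:
arm_command(moves=[{"dx":0,"dy":2.1,"dz":0,"spin":0,"claw":0.5},{"dx":0,"dy":0,"dz":2,"spin":0,"claw":0.5},{"dx":0,"dy":0,"dz":2,"spin":0,"claw":0.5},{"dx":0,"dy":0,"dz":0,"spin":0,"claw":0.5},{"dx":0,"dy":0,"dz":0,"spin":0,"claw":0.5},{"dx":0,"dy":0,"dz":0,"spin":0,"claw":0.5},{"dx":0,"dy":0,"dz":0,"spin":0,"claw":0.5},{"dx":0,"dy":0,"dz":0,"spin":0,"claw":0.5},{"dx":0,"dy":0,"dz":0,"spin":0,"claw":0.5},{"dx":0,"dy":0,"dz":0,"spin":0,"claw":0.5}])

```text
clock: 12.7
ee_pos: [0.4872, 0.3768, 0.0794]
ee_rot: [0.355, 3.121, -0.0]
ft_force: [0.4, -0.3, -0.4]
gripper_width: 0.0108
grasp_force: 25.4
```

```bash
python3 - <<'E'
from go import *
go((.4871,.3774,.08),(.4871,.3774,.029))
p,d=camera("scene")
cv2.imwrite('pics/s2.png',cv2.resize(p[100:270,300:500,::-1],None,fx=3,fy=3,interpolation=cv2.INTER_CUBIC))
E
```

```text
t 12.7 tcp [0.4872 0.3768 0.0794] yaw_y 77.01 w 0.0108 F [ 0.4 -0.3 -0.4] g 25.4
(0.4871, 0.3774, 0.08) [ 0.02  0.05 -0.06]
(0.4871, 0.3774, 0.029) [ 0.  -0.   5.1]
```

View pics/s2.png

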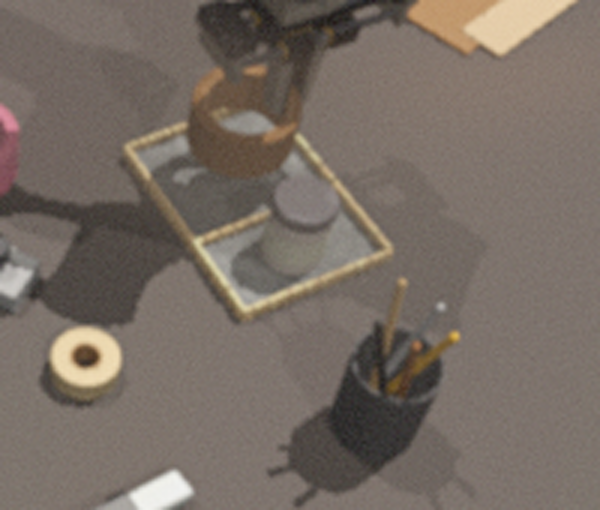

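The jar stands in its compartment. The roll, at (245,125), hangs level over the large compartment. Lowering it.

Request:
arm_command(moves=[{"dx":0,"dy":0,"dz":1.5,"spin":0,"claw":0.5},{"dx":0,"dy":0,"dz":1.5,"spin":0,"claw":0.5},{"dx":0,"dy":0,"dz":1,"spin":0,"claw":0.5},{"dx":0,"dy":0,"dz":0.5,"spin":0,"claw":0.5},{"dx":0,"dy":0,"dz":0.3,"spin":0,"claw":0.5},{"dx":0,"dy":0,"dz":0.15,"spin":0,"claw":0.5},{"dx":0,"dy":0,"dz":0,"spin":0,"claw":0.5},{"dx":0,"dy":0,"dz":0,"spin":0,"claw":0.5},{"dx":0,"dy":0,"dz":0,"spin":0,"claw":0.5},{"dx":0,"dy":0,"dz":0,"spin":0,"claw":0.5}])

```text
clock: 14.0
ee_pos: [0.4872, 0.3769, 0.0301]
ee_rot: [0.355, 3.121, 0.0]
ft_force: [-0.3, 0.2, -0.6]
gripper_width: 0.011
grasp_force: 25.4
```

Request:
arm_command(moves=[{"dx":0,"dy":0,"dz":0,"spin":0,"claw":3.6},{"dx":0,"dy":0,"dz":0,"spin":0,"claw":3.6},{"dx":0,"dy":0,"dz":0,"spin":0,"claw":3.6},{"dx":0,"dy":0,"dz":0,"spin":0,"claw":3.6},{"dx":0,"dy":0,"dz":0,"spin":0,"claw":3.6},{"dx":0,"dy":0,"dz":-1,"spin":0,"claw":3.6},{"dx":0,"dy":0,"dz":-3,"spin":0,"claw":3.6},{"dx":0,"dy":0,"dz":-4,"spin":0,"claw":3.6},{"dx":0,"dy":0,"dz":-3,"spin":0,"claw":3.6},{"dx":0,"dy":0,"dz":0,"spin":0,"claw":3.6}])

```text
clock: 15.25
ee_pos: [0.4892, 0.3779, 0.1437]
ee_rot: [0.355, 3.116, 0.006]
ft_force: [0.1, 0.1, 0.2]
gripper_width: 0.0361
grasp_force: 0.0
```

```bash
python3 -c "
from go import *
go((.4381,.0771,.10),(.4381,.0771,.0285))"
```

```text
t 15.25 tcp [0.4892 0.3779 0.1437] yaw_y 77.01 w 0.0361 F [0.1 0.1 0.2] g 0.0
(0.4381, 0.0771, 0.1) [ -1.76 -30.48   4.24]
(0.4381, 0.0771, 0.0285) [ 0.04 -0.03  7.15]
```

Request:
arm_command(moves=[{"dx":-0.26,"dy":-4,"dz":0.5,"spin":0,"claw":5.2},{"dx":-0.3,"dy":-5.4,"dz":0.7,"spin":0,"claw":5.2},{"dx":-0.3,"dy":-5.4,"dz":0.7,"spin":0,"claw":5.2},{"dx":-0.3,"dy":-5.4,"dz":0.7,"spin":0,"claw":5.2},{"dx":-0.3,"dy":-5.4,"dz":0.7,"spin":0,"claw":5.2},{"dx":-0.3,"dy":-4.88,"dz":0.7,"spin":0,"claw":5.2},{"dx":0,"dy":0,"dz":0,"spin":-0.155,"claw":5.2},{"dx":0,"dy":0,"dz":0,"spin":-0.155,"claw":5.2},{"dx":0,"dy":0,"dz":0,"spin":-0.155,"claw":5.2},{"dx":0,"dy":0,"dz":0,"spin":-0.155,"claw":5.2}])

```text
clock: 16.5
ee_pos: [0.4346, 0.0759, 0.0985]
ee_rot: [0.621, -3.077, -0.001]
ft_force: [-1.2, -1.0, 0.1]
gripper_width: 0.0524
grasp_force: 0.0
```

Request:
arm_command(moves=[{"dx":0,"dy":0,"dz":1,"spin":0,"claw":5.2},{"dx":0,"dy":0,"dz":0,"spin":0,"claw":5.2},{"dx":0,"dy":0,"dz":0,"spin":0,"claw":5.2},{"dx":0,"dy":0,"dz":0,"spin":0,"claw":5.2},{"dx":0,"dy":0,"dz":0,"spin":0,"claw":5.2},{"dx":0,"dy":0,"dz":0,"spin":0,"claw":5.2},{"dx":0,"dy":0,"dz":0,"spin":0,"claw":5.2},{"dx":0,"dy":0,"dz":0,"spin":0,"claw":5.2},{"dx":0,"dy":0,"dz":0,"spin":0,"claw":5.2},{"dx":0,"dy":0,"dz":0,"spin":0,"claw":5.2}], newtons=40)

```text
clock: 17.75
ee_pos: [0.4358, 0.0759, 0.0899]
ee_rot: [-0.614, 3.081, 0.0]
ft_force: [-0.7, 1.3, 0.2]
gripper_width: 0.052
grasp_force: 0.0
```

```bash
python3 -c "
from go import *
go((.4381,.0771,.0285))"
```

```text
t 17.75 tcp [0.4358 0.0759 0.0899] yaw_y 112.53 w 0.052 F [-0.7  1.3  0.2] g 0.0
(0.4381, 0.0771, 0.0285) [-0.26  0.02  6.14]
```

Request:
arm_command(moves=[{"dx":-0.25,"dy":0,"dz":2,"spin":0,"claw":5.2},{"dx":0,"dy":0,"dz":2,"spin":0,"claw":5.2},{"dx":0,"dy":0,"dz":1.4,"spin":0,"claw":5.2},{"dx":0,"dy":0,"dz":0.7,"spin":0,"claw":5.2},{"dx":0,"dy":0,"dz":0,"spin":0,"claw":5.2},{"dx":0,"dy":0,"dz":0,"spin":0,"claw":2},{"dx":0,"dy":0,"dz":0,"spin":0,"claw":2},{"dx":0,"dy":0,"dz":0,"spin":0,"claw":2},{"dx":0,"dy":0,"dz":0,"spin":0,"claw":2},{"dx":0,"dy":0,"dz":0,"spin":0,"claw":2}])

```text
clock: 19.0
ee_pos: [0.4382, 0.0775, 0.0294]
ee_rot: [-0.613, 3.081, 0.002]
ft_force: [-1.6, 5.1, 6.3]
gripper_width: 0.0267
grasp_force: 40.0
```

Request:
arm_command(moves=[{"dx":0,"dy":0,"dz":-1,"spin":0,"claw":2},{"dx":0,"dy":0,"dz":-2,"spin":0,"claw":2},{"dx":0,"dy":0,"dz":-3,"spin":0,"claw":2},{"dx":0,"dy":0,"dz":-1,"spin":0,"claw":2},{"dx":0,"dy":0,"dz":0,"spin":0.155,"claw":2},{"dx":0,"dy":0,"dz":0,"spin":0.155,"claw":2},{"dx":0,"dy":0,"dz":0,"spin":0.155,"claw":2},{"dx":0,"dy":0,"dz":0,"spin":0.155,"claw":2},{"dx":0,"dy":0,"dz":0,"spin":0,"claw":2},{"dx":0,"dy":0,"dz":0,"spin":0,"claw":2}])

```text
clock: 20.25
ee_pos: [0.4375, 0.0768, 0.0983]
ee_rot: [-0.351, -3.121, 0.0]
ft_force: [0.7, -0.6, -6.5]
gripper_width: 0.0266
grasp_force: 40.0
```

```bash
python3 -c "
from go import *
go((.5627,-.3372,.0985),(.5627,-.3372,.0335))"
```

```text
t 20.25 tcp [0.4375 0.0768 0.0983] yaw_y 77.15 w 0.0266 F [ 0.7 -0.6 -6.5] g 40.0
(0.5627, -0.3372, 0.0985) [-2.141e+01 -3.757e+01 -3.000e-02]
(0.5627, -0.3372, 0.0335) [-0.01  0.    6.5 ]
```

Request:
arm_command(moves=[{"dx":-1.5,"dy":-2.7,"dz":0,"spin":0,"claw":2},{"dx":-2.6,"dy":-4.6,"dz":0,"spin":0,"claw":2},{"dx":-2.8,"dy":-4.9,"dz":0,"spin":0,"claw":2},{"dx":-2.8,"dy":-4.9,"dz":0,"spin":0,"claw":2},{"dx":-2.8,"dy":-4.9,"dz":0,"spin":0,"claw":2},{"dx":-2.8,"dy":-4.9,"dz":0,"spin":0,"claw":2},{"dx":-2.8,"dy":-4.9,"dz":0,"spin":0,"claw":2},{"dx":-2.1,"dy":-3.6,"dz":0,"spin":0,"claw":2},{"dx":-1.2,"dy":-2.2,"dz":0,"spin":0,"claw":2},{"dx":0,"dy":0,"dz":0,"spin":0,"claw":2}])

```text
clock: 21.5
ee_pos: [0.5618, -0.3396, 0.0981]
ee_rot: [-0.356, -3.121, 0.0]
ft_force: [0.7, 0.5, -6.6]
gripper_width: 0.0263
grasp_force: 40.0
```

Request:
arm_command(moves=[{"dx":0,"dy":0,"dz":1,"spin":0,"claw":2},{"dx":0,"dy":0,"dz":1.5,"spin":0,"claw":2},{"dx":0,"dy":0,"dz":0.5,"spin":0,"claw":2},{"dx":0,"dy":0,"dz":0,"spin":0,"claw":2},{"dx":0,"dy":0,"dz":0,"spin":0,"claw":2},{"dx":0,"dy":0,"dz":0,"spin":0,"claw":2},{"dx":0,"dy":0,"dz":0,"spin":0,"claw":2},{"dx":0,"dy":0,"dz":0,"spin":0,"claw":2},{"dx":0,"dy":0,"dz":0,"spin":0,"claw":2},{"dx":0,"dy":0,"dz":0,"spin":0,"claw":2}])

```text
clock: 22.75
ee_pos: [0.562, -0.3377, 0.0689]
ee_rot: [-0.355, -3.121, -0.0]
ft_force: [0.7, 0.3, -7.1]
gripper_width: 0.0264
grasp_force: 40.0
```

```bash
python3 - <<'E'
from go import *
go((.5627,-.3372,.0335))
p,d=camera("scene")
cv2.imwrite('pics/s3.png',cv2.resize(p[190:380,110:320,::-1],None,fx=3,fy=3,interpolation=cv2.INTER_CUBIC))
E
```

```text
t 22.75 tcp [ 0.562  -0.3377  0.0689] yaw_y 77.01 w 0.0264 F [ 0.7  0.3 -7.1] g 40.0
(0.5627, -0.3372, 0.0335) [-0.06  0.06  3.54]
```

View pics/s3.png

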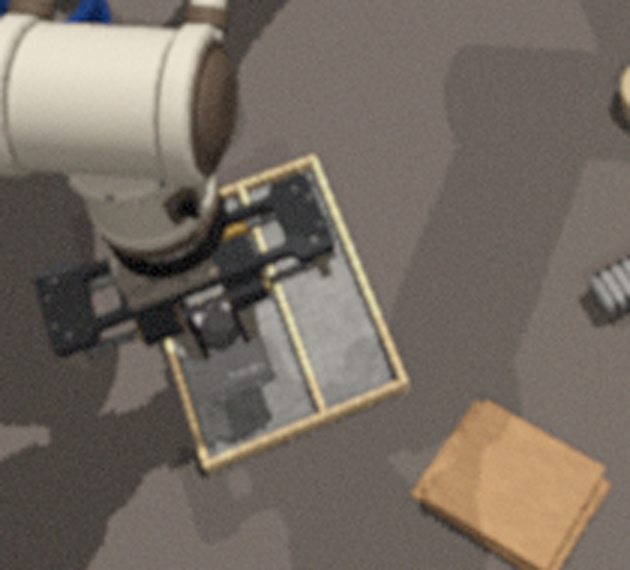

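The weight (knob at (215,325) in the crop) is over the larger compartment and square with it. Lowering and releasing.

Request:
arm_command(moves=[{"dx":0,"dy":0,"dz":1,"spin":0,"claw":2},{"dx":0,"dy":0,"dz":1,"spin":0,"claw":2},{"dx":0,"dy":0,"dz":0.7,"spin":0,"claw":2},{"dx":0,"dy":0,"dz":0.4,"spin":0,"claw":2},{"dx":0,"dy":0,"dz":0.2,"spin":0,"claw":2},{"dx":0,"dy":0,"dz":0.1,"spin":0,"claw":2},{"dx":0,"dy":0,"dz":0.1,"spin":0,"claw":2},{"dx":0,"dy":0,"dz":0,"spin":0,"claw":2},{"dx":0,"dy":0,"dz":0,"spin":0,"claw":2},{"dx":0,"dy":0,"dz":0,"spin":0,"claw":2}])

```text
clock: 24.05
ee_pos: [0.5621, -0.3377, 0.034]
ee_rot: [0.356, 3.121, -0.0]
ft_force: [0.3, -0.2, -7.6]
gripper_width: 0.0269
grasp_force: 40.0
```

Request:
arm_command(moves=[{"dx":0,"dy":0,"dz":0,"spin":0,"claw":5},{"dx":0,"dy":0,"dz":0,"spin":0,"claw":5},{"dx":0,"dy":0,"dz":0,"spin":0,"claw":5},{"dx":0,"dy":0,"dz":0,"spin":0,"claw":5},{"dx":0,"dy":0,"dz":0,"spin":0,"claw":5},{"dx":0,"dy":0,"dz":-1,"spin":0,"claw":5},{"dx":0,"dy":0,"dz":-3,"spin":0,"claw":5},{"dx":0,"dy":0,"dz":-4,"spin":0,"claw":5},{"dx":0,"dy":0,"dz":-1,"spin":0,"claw":5},{"dx":0,"dy":0,"dz":0,"spin":0,"claw":5}], newtons=15)

```text
clock: 25.3
ee_pos: [0.5623, -0.3379, 0.1243]
ee_rot: [0.355, 3.12, -0.001]
ft_force: [-0.1, -0.1, -1.0]
gripper_width: 0.05
grasp_force: 0.0
```

```bash
python3 -c "
from go import *
go((.5658,.0773,.10),(.5658,.0773,.0145))"
```

```text
t 25.3 tcp [ 0.5623 -0.3379  0.1243] yaw_y 77.01 w 0.05 F [-0.1 -0.1 -1. ] g 0.0
(0.5658, 0.0773, 0.1) [ 8.99 40.53  2.4 ]
(0.5658, 0.0773, 0.0145) [0.01 0.   8.55]
```

Request:
arm_command(moves=[{"dx":0.7,"dy":3,"dz":0,"spin":0,"claw":8},{"dx":1.2,"dy":5.5,"dz":0,"spin":0,"claw":8},{"dx":1.2,"dy":5.5,"dz":0,"spin":0,"claw":8},{"dx":1.2,"dy":5.5,"dz":0,"spin":0,"claw":8},{"dx":1.2,"dy":5.5,"dz":0,"spin":0,"claw":8},{"dx":1.2,"dy":5.5,"dz":0,"spin":0,"claw":8},{"dx":1.2,"dy":5.5,"dz":1,"spin":0,"claw":8},{"dx":1.1,"dy":4.53,"dz":1.4,"spin":0,"claw":8},{"dx":0,"dy":0,"dz":2,"spin":0,"claw":8},{"dx":0,"dy":0,"dz":1,"spin":0,"claw":8}])

```text
clock: 26.55
ee_pos: [0.5632, 0.0781, 0.0668]
ee_rot: [-0.353, -3.116, 0.0]
ft_force: [-0.4, 0.9, 0.2]
gripper_width: 0.0798
grasp_force: 0.0
```

Request:
arm_command(moves=[{"dx":0,"dy":0,"dz":1,"spin":0,"claw":8},{"dx":0,"dy":0,"dz":0,"spin":0,"claw":8},{"dx":0,"dy":0,"dz":0,"spin":0,"claw":8},{"dx":0,"dy":0,"dz":0,"spin":0,"claw":8},{"dx":0,"dy":0,"dz":0,"spin":0,"claw":8},{"dx":0,"dy":0,"dz":0,"spin":0,"claw":8},{"dx":0,"dy":0,"dz":0,"spin":0,"claw":8},{"dx":0,"dy":0,"dz":0,"spin":0,"claw":8},{"dx":0,"dy":0,"dz":0,"spin":0,"claw":8},{"dx":0,"dy":0,"dz":0,"spin":0,"claw":8}])

```text
clock: 27.8
ee_pos: [0.5655, 0.0775, 0.0599]
ee_rot: [-0.355, -3.121, -0.0]
ft_force: [0.0, 0.8, 0.7]
gripper_width: 0.0802
grasp_force: 0.0
```

```bash
python3 -c "
from go import *
go((.5658,.0773,.0145))"
```

```text
t 27.8 tcp [0.5655 0.0775 0.0599] yaw_y 77.01 w 0.0802 F [0.  0.8 0.7] g 0.0
(0.5658, 0.0773, 0.0145) [-0.04 -0.01  4.54]
```

Request:
arm_command(moves=[{"dx":0,"dy":0,"dz":2,"spin":0,"claw":8},{"dx":0,"dy":0,"dz":1.5,"spin":0,"claw":8},{"dx":0,"dy":0,"dz":1.05,"spin":0,"claw":8},{"dx":0,"dy":0,"dz":0,"spin":0,"claw":8},{"dx":0,"dy":0,"dz":0,"spin":0,"claw":5},{"dx":0,"dy":0,"dz":0,"spin":0,"claw":5},{"dx":0,"dy":0,"dz":0,"spin":0,"claw":5},{"dx":0,"dy":0,"dz":0,"spin":0,"claw":5},{"dx":0,"dy":0,"dz":0,"spin":0,"claw":5},{"dx":0,"dy":0,"dz":0,"spin":0,"claw":5}])

```text
clock: 29.05
ee_pos: [0.5661, 0.0775, 0.015]
ee_rot: [0.355, 3.12, 0.0]
ft_force: [-0.3, -0.3, 4.7]
gripper_width: 0.0597
grasp_force: 15.0
```

Request:
arm_command(moves=[{"dx":0,"dy":0,"dz":-1,"spin":0,"claw":5},{"dx":0,"dy":0,"dz":-3,"spin":0,"claw":5},{"dx":0,"dy":0,"dz":-3,"spin":0,"claw":5},{"dx":0,"dy":0,"dz":-2,"spin":0,"claw":5},{"dx":0,"dy":0,"dz":0,"spin":0,"claw":5},{"dx":0,"dy":0,"dz":0,"spin":0,"claw":5},{"dx":0,"dy":0,"dz":0,"spin":0,"claw":5},{"dx":0,"dy":0,"dz":0,"spin":0,"claw":5},{"dx":0,"dy":0,"dz":0,"spin":0,"claw":5},{"dx":0,"dy":0,"dz":0,"spin":0,"claw":5}])

```text
clock: 30.3
ee_pos: [0.5654, 0.0775, 0.1043]
ee_rot: [-0.355, -3.121, 0.0]
ft_force: [-0.6, -0.3, 0.1]
gripper_width: 0.0595
grasp_force: 15.0
```

```bash
python3 -c "
from go import *
go((.4572,-.3115,.105),(.4572,-.3115,.0195))"
```

```text
t 30.3 tcp [0.5654 0.0775 0.1043] yaw_y 77.01 w 0.0595 F [-0.6 -0.3  0.1] g 15.0
(0.4572, -0.3115, 0.105) [  1.8  -40.34  -0.07]
(0.4572, -0.3115, 0.0195) [-0.    0.    8.55]
```

Request:
arm_command(moves=[{"dx":0,"dy":-3,"dz":0,"spin":0,"claw":5},{"dx":0.3,"dy":-5,"dz":0,"spin":0,"claw":5},{"dx":0.3,"dy":-5.5,"dz":0,"spin":0,"claw":5},{"dx":0.3,"dy":-5.5,"dz":0,"spin":0,"claw":5},{"dx":0.3,"dy":-5.5,"dz":0,"spin":0,"claw":5},{"dx":0.3,"dy":-5.5,"dz":0,"spin":0,"claw":5},{"dx":0.3,"dy":-5.5,"dz":0,"spin":0,"claw":5},{"dx":0,"dy":-4.8,"dz":0,"spin":0,"claw":5},{"dx":0,"dy":0,"dz":1,"spin":0,"claw":5},{"dx":0,"dy":0,"dz":3,"spin":0,"claw":5}])

```text
clock: 31.55
ee_pos: [0.4584, -0.312, 0.0653]
ee_rot: [0.356, 3.118, -0.003]
ft_force: [0.7, -0.5, -1.5]
gripper_width: 0.0597
grasp_force: 15.0
```

Request:
arm_command(moves=[{"dx":0,"dy":0,"dz":0.5,"spin":0,"claw":5},{"dx":0,"dy":0,"dz":0,"spin":0,"claw":5},{"dx":0,"dy":0,"dz":0,"spin":0,"claw":5},{"dx":0,"dy":0,"dz":0,"spin":0,"claw":5},{"dx":0,"dy":0,"dz":0,"spin":0,"claw":5},{"dx":0,"dy":0,"dz":0,"spin":0,"claw":5},{"dx":0,"dy":0,"dz":0,"spin":0,"claw":5},{"dx":0,"dy":0,"dz":0,"spin":0,"claw":5},{"dx":0,"dy":0,"dz":0,"spin":0,"claw":5},{"dx":0,"dy":0,"dz":0,"spin":0,"claw":5}])

```text
clock: 32.8
ee_pos: [0.4573, -0.3111, 0.0594]
ee_rot: [-0.356, -3.121, -0.0]
ft_force: [-0.6, 0.1, -0.6]
gripper_width: 0.0598
grasp_force: 15.0
```

```bash
python3 - <<'E'
from go import *
go((.4572,-.3115,.0195))
p,d=camera("wrist");cv2.imwrite('pics/w2.png',p[:,:,::-1])
E
```

```text
t 32.8 tcp [ 0.4573 -0.3111  0.0594] yaw_y 77.0 w 0.0598 F [-0.6  0.1 -0.6] g 15.0
(0.4572, -0.3115, 0.0195) [ 0.   -0.04  3.99]
```

View pics/w2.png

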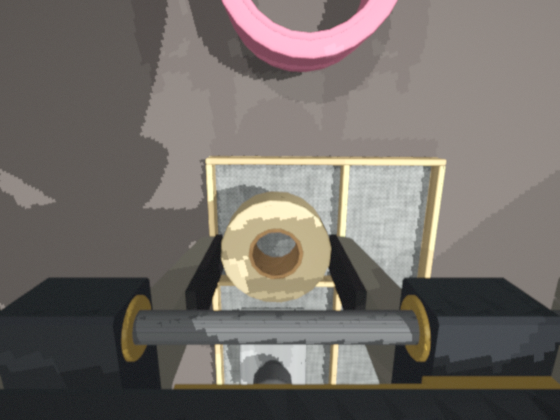

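The roll, at (276,248), is level between the compartment walls at columns 213 and 340. The weight stands in the next compartment. Lowering and releasing.

Request:
arm_command(moves=[{"dx":0,"dy":0,"dz":1.5,"spin":0,"claw":5},{"dx":0,"dy":0,"dz":1,"spin":0,"claw":5},{"dx":0,"dy":0,"dz":0.8,"spin":0,"claw":5},{"dx":0,"dy":0,"dz":0.4,"spin":0,"claw":5},{"dx":0,"dy":0,"dz":0.2,"spin":0,"claw":5},{"dx":0,"dy":0,"dz":0.05,"spin":0,"claw":5},{"dx":0,"dy":0,"dz":0,"spin":0,"claw":5},{"dx":0,"dy":0,"dz":0,"spin":0,"claw":5},{"dx":0,"dy":0,"dz":0,"spin":0,"claw":5},{"dx":0,"dy":0,"dz":0,"spin":0,"claw":5}])

```text
clock: 34.1
ee_pos: [0.4573, -0.3112, 0.02]
ee_rot: [0.355, 3.121, -0.0]
ft_force: [-0.2, 0.3, -0.5]
gripper_width: 0.0594
grasp_force: 15.0
```

Request:
arm_command(moves=[{"dx":0,"dy":0,"dz":0,"spin":0,"claw":7},{"dx":0,"dy":0,"dz":0,"spin":0,"claw":7},{"dx":0,"dy":0,"dz":0,"spin":0,"claw":7},{"dx":0,"dy":0,"dz":0,"spin":0,"claw":7},{"dx":0,"dy":0,"dz":0,"spin":0,"claw":7},{"dx":0,"dy":0,"dz":-1,"spin":0,"claw":7},{"dx":0,"dy":0,"dz":-2,"spin":0,"claw":7},{"dx":0,"dy":0,"dz":-4,"spin":0,"claw":7},{"dx":0,"dy":0,"dz":-3,"spin":0,"claw":7},{"dx":0,"dy":0,"dz":0,"spin":0,"claw":7}], newtons=30)

```text
clock: 35.35
ee_pos: [0.459, -0.3129, 0.1234]
ee_rot: [0.355, 3.116, -0.007]
ft_force: [0.7, 0.3, -0.8]
gripper_width: 0.07
grasp_force: 0.0
```

```bash
python3 -c "
from go import *
go((.6956,-.0176,.12),(.6956,-.0176,.0155))"
```

```text
t 35.35 tcp [ 0.459  -0.3129  0.1234] yaw_y 77.01 w 0.07 F [ 0.7  0.3 -0.8] g 0.0
(0.6956, -0.0176, 0.12) [-16.42  34.09   0.3 ]
(0.6956, -0.0176, 0.0155) [ 0.06  0.04 10.45]
```

Request:
arm_command(moves=[{"dx":-1.4,"dy":3,"dz":0,"spin":0,"claw":5},{"dx":-2.4,"dy":5,"dz":0,"spin":0,"claw":5},{"dx":-2.4,"dy":5,"dz":0,"spin":0,"claw":5},{"dx":-2.4,"dy":5,"dz":0,"spin":0,"claw":5},{"dx":-2.4,"dy":5,"dz":0,"spin":0,"claw":5},{"dx":-2.4,"dy":5,"dz":0,"spin":0,"claw":5},{"dx":-2.4,"dy":4,"dz":0,"spin":0,"claw":5},{"dx":-0.6,"dy":2.1,"dz":0,"spin":0,"claw":5},{"dx":0,"dy":0,"dz":0,"spin":0.1835,"claw":5},{"dx":0,"dy":0,"dz":0,"spin":0.1835,"claw":5}])

```text
clock: 36.6
ee_pos: [0.6928, -0.0159, 0.1187]
ee_rot: [-0.928, -2.999, 0.001]
ft_force: [-0.5, -0.4, 0.1]
gripper_width: 0.0501
grasp_force: 0.0
```

Request:
arm_command(moves=[{"dx":0,"dy":0,"dz":0,"spin":0.1835,"claw":5},{"dx":0,"dy":0,"dz":0,"spin":0.1835,"claw":5},{"dx":0,"dy":0,"dz":0,"spin":0.1835,"claw":5},{"dx":0,"dy":0,"dz":0,"spin":0.1835,"claw":5},{"dx":0,"dy":0,"dz":0,"spin":0.1835,"claw":5},{"dx":0,"dy":0,"dz":0,"spin":0.1835,"claw":5},{"dx":0,"dy":0,"dz":2,"spin":0,"claw":5},{"dx":0,"dy":0,"dz":0,"spin":0,"claw":5},{"dx":0,"dy":0,"dz":0,"spin":0,"claw":5},{"dx":0,"dy":0,"dz":0,"spin":0,"claw":5}])

```text
clock: 37.85
ee_pos: [0.6941, -0.0158, 0.1003]
ee_rot: [2.353, 2.08, 0.001]
ft_force: [1.1, 0.3, 0.4]
gripper_width: 0.0499
grasp_force: 0.0
```

```bash
python3 - <<'E'
from go import *
go((.6956,-.0176,.0155))
p,d=camera("wrist");cv2.imwrite('pics/w3.png',p[:,:,::-1])
E
```

```text
t 37.85 tcp [ 0.6941 -0.0158  0.1003] yaw_y -7.05 w 0.0499 F [1.1 0.3 0.4] g 0.0
(0.6956, -0.0176, 0.0155) [-0.16  0.17  8.48]
```

View pics/w3.png

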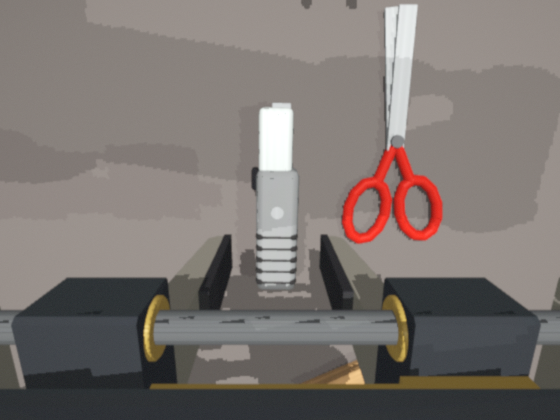

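The knife (centre column 277) is square between the fingers. The scissor handle (left edge near column 343) clears the right finger. Descending, gripping and lifting.

Request:
arm_command(moves=[{"dx":-0.15,"dy":0.15,"dz":2,"spin":0,"claw":5},{"dx":0,"dy":0,"dz":2,"spin":0,"claw":5},{"dx":0,"dy":0,"dz":2,"spin":0,"claw":5},{"dx":0,"dy":0,"dz":1.5,"spin":0,"claw":5},{"dx":0,"dy":0,"dz":1,"spin":0,"claw":5},{"dx":0,"dy":0,"dz":0,"spin":0,"claw":5},{"dx":0,"dy":0,"dz":0,"spin":0,"claw":2.5},{"dx":0,"dy":0,"dz":0,"spin":0,"claw":2.5},{"dx":0,"dy":0,"dz":0,"spin":0,"claw":2.5},{"dx":0,"dy":0,"dz":0,"spin":0,"claw":2.5}])

```text
clock: 39.15
ee_pos: [0.6957, -0.0175, 0.016]
ee_rot: [2.354, 2.079, 0.001]
ft_force: [-1.5, -0.1, 5.7]
gripper_width: 0.0335
grasp_force: 30.0
```

```bash
python3 -c "
from go import *
go((.6956,-.0176,.0155))"
```

```text
t 39.15 tcp [ 0.6957 -0.0175  0.016 ] yaw_y -7.1 w 0.0335 F [-1.5 -0.1  5.7] g 30.0
(0.6956, -0.0176, 0.0155) [-0.01 -0.01  0.05]
```

Request:
arm_command(moves=[{"dx":0,"dy":0,"dz":0,"spin":0,"claw":2.5},{"dx":0,"dy":0,"dz":-1,"spin":0,"claw":2.5},{"dx":0,"dy":0,"dz":-2,"spin":0,"claw":2.5},{"dx":0,"dy":0,"dz":-3,"spin":0,"claw":2.5},{"dx":0,"dy":0,"dz":-3,"spin":0,"claw":2.5},{"dx":0,"dy":0,"dz":0,"spin":-0.18,"claw":2.5},{"dx":0,"dy":0,"dz":0,"spin":-0.18,"claw":2.5},{"dx":0,"dy":0,"dz":0,"spin":-0.18,"claw":2.5},{"dx":0,"dy":0,"dz":0,"spin":-0.18,"claw":2.5},{"dx":0,"dy":0,"dz":0,"spin":-0.18,"claw":2.5}])

```text
clock: 40.4
ee_pos: [0.6953, -0.0174, 0.1061]
ee_rot: [1.207, 2.9, 0.0]
ft_force: [0.0, -0.0, -1.8]
gripper_width: 0.0334
grasp_force: 30.0
```

Request:
arm_command(moves=[{"dx":0,"dy":0,"dz":0,"spin":-0.18,"claw":2.5},{"dx":0,"dy":0,"dz":0,"spin":-0.18,"claw":2.5},{"dx":0,"dy":0,"dz":0,"spin":-0.18,"claw":2.5},{"dx":0,"dy":0,"dz":0,"spin":-0.018,"claw":2.5},{"dx":0,"dy":0,"dz":0,"spin":0,"claw":2.5},{"dx":0,"dy":0,"dz":0,"spin":0,"claw":2.5},{"dx":0,"dy":0,"dz":0,"spin":0,"claw":2.5},{"dx":0,"dy":0,"dz":0,"spin":0,"claw":2.5},{"dx":0,"dy":0,"dz":0,"spin":0,"claw":2.5},{"dx":0,"dy":0,"dz":0,"spin":0,"claw":2.5}])

```text
clock: 41.65
ee_pos: [0.6951, -0.0174, 0.1049]
ee_rot: [-0.371, -3.119, -0.0]
ft_force: [-0.2, -0.2, -0.7]
gripper_width: 0.0337
grasp_force: 30.0
```

```bash
python3 - <<'E'
from go import *
# knife x axis ends at 166.5deg; channel centre (.5365,-.2504); grasp sits 7 mm behind origin
a=np.radians(166.5);x,y=np.array([.5365,-.2504])-.007*np.array([np.cos(a),np.sin(a)])
go((x,y,.105),(x,y,.0205))
p,d=camera("wrist");cv2.imwrite('pics/w4.png',p[:,:,::-1])
E
```

```text
t 41.65 tcp [ 0.6951 -0.0174  0.1049] yaw_y 76.43 w 0.0337 F [-0.2 -0.2 -0.7] g 30.0
(np.float64(0.5433065894427838), np.float64(-0.25203411754699134), 0.105) [ 9.250e+00 -2.637e+01 -1.000e-02]
(np.float64(0.5433065894427838), np.float64(-0.25203411754699134), 0.0205) [-0.    0.    8.45]
```

View pics/w4.png

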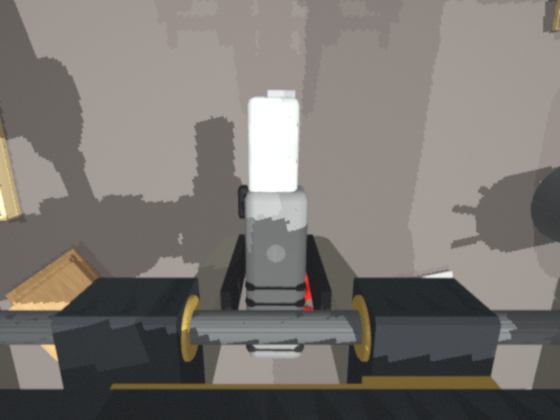

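The knife is held straight and level. Carrying it to the channel.

Request:
arm_command(moves=[{"dx":1.0,"dy":-3,"dz":0,"spin":0,"claw":2.5},{"dx":1.7,"dy":-5,"dz":0,"spin":0,"claw":2.5},{"dx":1.9,"dy":-5.4,"dz":0,"spin":0,"claw":2.5},{"dx":1.9,"dy":-5.4,"dz":0,"spin":0,"claw":2.5},{"dx":1.75,"dy":-4.5,"dz":0,"spin":0,"claw":2.5},{"dx":1.0,"dy":-3.07,"dz":0,"spin":0,"claw":2.5},{"dx":0,"dy":0,"dz":2,"spin":0,"claw":2.5},{"dx":0,"dy":0,"dz":2.5,"spin":0,"claw":2.5},{"dx":0,"dy":0,"dz":0,"spin":0,"claw":2.5},{"dx":0,"dy":0,"dz":0,"spin":0,"claw":2.5}])

```text
clock: 42.95
ee_pos: [0.5439, -0.2515, 0.0602]
ee_rot: [0.37, 3.119, -0.0]
ft_force: [-0.6, -0.3, -1.8]
gripper_width: 0.0337
grasp_force: 30.0
```

```bash
python3 - <<'E'
from go import *
go((.5433,-.2520,.0205))
p,d=camera("wrist");cv2.imwrite('pics/w5.png',p[:,:,::-1])
E
```

```text
t 42.95 tcp [ 0.5439 -0.2515  0.0602] yaw_y 76.49 w 0.0337 F [-0.6 -0.3 -1.8] g 30.0
(0.5433, -0.252, 0.0205) [ 0.05 -0.06  3.97]
```

View pics/w5.png

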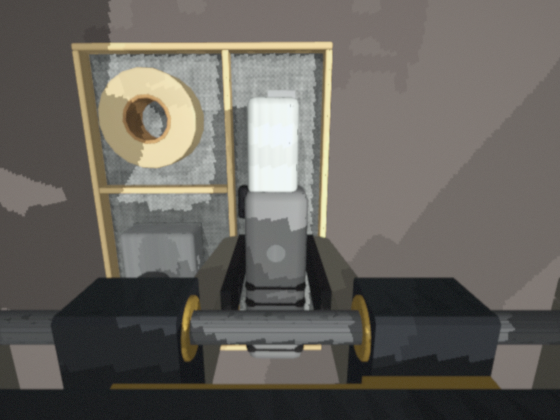

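The knife is centred over the channel, with its walls near columns 230 and 325. The small roll and the weight sit in place. Lowering and releasing.

Request:
arm_command(moves=[{"dx":0,"dy":0,"dz":1.5,"spin":0,"claw":2.5},{"dx":0,"dy":0,"dz":1,"spin":0,"claw":2.5},{"dx":0,"dy":0,"dz":0.8,"spin":0,"claw":2.5},{"dx":0,"dy":0,"dz":0.4,"spin":0,"claw":2.5},{"dx":0,"dy":0,"dz":0.2,"spin":0,"claw":2.5},{"dx":0,"dy":0,"dz":0.05,"spin":0,"claw":2.5},{"dx":0,"dy":0,"dz":0,"spin":0,"claw":2.5},{"dx":0,"dy":0,"dz":0,"spin":0,"claw":2.5},{"dx":0,"dy":0,"dz":0,"spin":0,"claw":2.5},{"dx":0,"dy":0,"dz":0,"spin":0,"claw":2.5}])

```text
clock: 44.25
ee_pos: [0.5433, -0.2521, 0.0205]
ee_rot: [0.371, 3.12, -0.0]
ft_force: [0.2, 0.2, -0.9]
gripper_width: 0.0337
grasp_force: 30.0
```

Request:
arm_command(moves=[{"dx":0,"dy":0,"dz":0,"spin":0,"claw":5},{"dx":0,"dy":0,"dz":0,"spin":0,"claw":5},{"dx":0,"dy":0,"dz":0,"spin":0,"claw":5},{"dx":0,"dy":0,"dz":0,"spin":0,"claw":5},{"dx":0,"dy":0,"dz":0,"spin":0,"claw":5},{"dx":0,"dy":0,"dz":-1,"spin":0,"claw":5},{"dx":0,"dy":0,"dz":-3,"spin":0,"claw":5},{"dx":0,"dy":0,"dz":-5,"spin":0,"claw":5},{"dx":0,"dy":0,"dz":-5,"spin":0,"claw":5},{"dx":0,"dy":0,"dz":-4,"spin":0,"claw":5}])

```text
clock: 45.5
ee_pos: [0.5438, -0.2524, 0.2037]
ee_rot: [0.371, 3.117, -0.002]
ft_force: [0.1, -1.4, -0.3]
gripper_width: 0.0501
grasp_force: 0.0
```

Request:
arm_command(moves=[{"dx":3,"dy":4,"dz":0,"spin":0,"claw":5},{"dx":3,"dy":5,"dz":0,"spin":0,"claw":5},{"dx":3,"dy":5,"dz":0,"spin":0,"claw":5},{"dx":3,"dy":5,"dz":0,"spin":0,"claw":5},{"dx":2,"dy":3,"dz":0,"spin":0,"claw":5},{"dx":0,"dy":0,"dz":0,"spin":0,"claw":5},{"dx":0,"dy":0,"dz":0,"spin":0,"claw":5},{"dx":0,"dy":0,"dz":0,"spin":0,"claw":5},{"dx":0,"dy":0,"dz":0,"spin":0,"claw":5},{"dx":0,"dy":0,"dz":0,"spin":0,"claw":5}])

```text
clock: 46.75
ee_pos: [0.459, -0.0059, 0.2003]
ee_rot: [-0.372, -3.119, -0.0]
ft_force: [0.1, -0.4, -0.2]
gripper_width: 0.05
grasp_force: 0.0
```

```bash
python3 - <<'E'
from go import *
go()
cm=camera_model("top");p,d=camera("top");P=cloud(cm,d)
cv2.imwrite('pics/end.png',cv2.resize(p[60:245,120:435][:,:,::-1],None,fx=2.5,fy=2.5,interpolation=cv2.INTER_CUBIC))
def T(c,yaw,o):
    a=np.radians(yaw);return np.array([[np.cos(a),np.sin(a)],[-np.sin(a),np.cos(a)]])@(np.array(c)-o)
oc,oj=np.array([526.1,-295.3]),np.array([519.5,325.5])
for n,xy,r,h,yaw,o in [('knife',(536,-250),85,.030,-13.5,oc),('weight',(562,-338),50,.029,-13.5,oc),('small',(457,-311),45,.029,-13.5,oc),('pack',(477,334),65,.052,-12,oj),('jar',(585,312),45,.079,-12,oj)]:
    Q=P[np.hypot(P[...,0]*1e3-xy[0],P[...,1]*1e3-xy[1])<r];q=Q[abs(Q[:,2]-h)<.006]
    A=np.c_[q[:,:2],np.ones(len(q))];k=np.linalg.lstsq(A,q[:,2],rcond=None)[0]
    c,s,a=rect(q[:,:2]);print(n,len(q),'ztop',np.round(np.median(q[:,2])*1e3,1),c,s,a,'tray',np.round(T(c,yaw,o),1),'tilt',np.round(np.hypot(*k[:2]),3))
E
```

```text
t 46.75 tcp [ 0.459  -0.0059  0.2003] yaw_y 76.38 w 0.05 F [ 0.1 -0.4 -0.2] g 0.0
knife 681 ztop 28.7 [ 528.7 -282.2] [ 99.9 148.9] 75.7 tray [-0.5 13.3] tilt 0.014
weight 339 ztop 28.2 [ 561.5 -337.5] [50.9 71.1] 77.1 tray [ 44.3 -32.8] tilt 0.006
small 287 ztop 28.2 [ 456.  -310.7] [57.9 57. ] 89.3 tray [-64.6 -31.3] tilt 0.009
pack 438 ztop 51.4 [479.9 334.2] [96.4 99.1] 0.3 tray [-40.5   0.3] tilt 0.003
jar 330 ztop 78.2 [582.7 311.3] [56.7 55.1] 1.9 tray [64.8 -0.7] tilt 0.015
```

View pics/end.png

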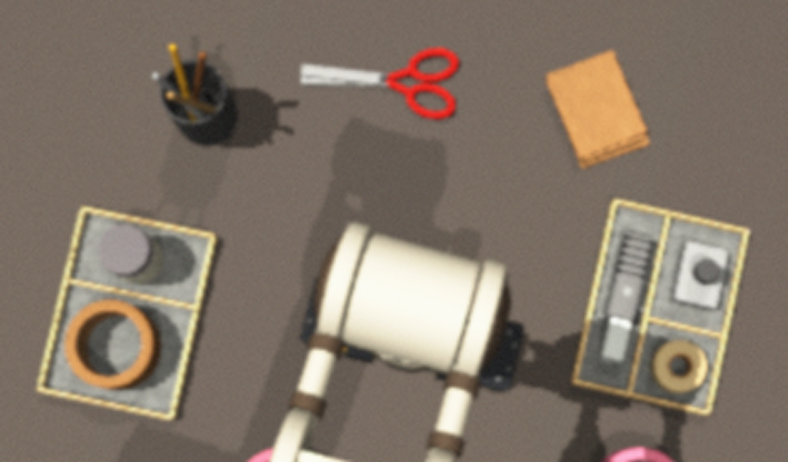

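All five items lie level on their compartment floors, at the right top heights and positions. The knife sits in the channel; its measured rectangle also took in weight points, so I go by the picture for it. The bystanders have not moved and the arm is clear.

```bash
python3 -c "
from workcell import *
print(job_done())"
```

```text
the job is handed in; nothing more can be done
None
```

Both kits are in their trays and the job is handed in at about 47 s; the final check showed all five things level on their compartment floors and the pencil pot, scissors and offcuts unmoved, though I confirmed the knife's position only from the picture and the hand-in returned no verdict.

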